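# Show the porcelain knight to the camera

## Robot

A 6-joint arm with a two-finger parallel gripper is mounted at the origin on the work surface. World frame = base frame: x ahead of the robot, y to its left, z up, the work surface at z = 0. Lengths are in mm, angles in rad, forces in N, time in s.
With the tool pointing down it reaches from about 350 to 875 mm from the base axis. Payload 4.2 kg.
Tool frame: the origin (TCP) lies on the mounting face of the last link; the fingertips stand 173 mm ahead of it and the grasp point (between the pads) lies grip_point_offset ahead of it (grip_point_offset is the distance from the TCP to the grasp point, in mm); z points along the fingers, y is the line along which they close (so a half turn about z gives the same grasp; the last joint's range is limited). The gripper opens to 85 mm and grips with 20 to 120 N. Pads are 22 mm wide; open, the fingers measure 114 mm over their backs; the gripper's body (76 mm by 85 mm) begins 54 mm behind the grasp point. The pads swing forward as they close: fully open they stand 13 mm farther back than shut.
Start: joints at [1.502, 0.385, 0.008, 0, -1.194, -0.259], TCP at [201.193, 591.711, 404.712] pointing down, gripper open.
Joint ranges: [-3.14, 3.14], [-1.21, 2.06], [-1.07, 1.41], [-3.16, 2.05], [-2.99, -0.16], [-3.1, 3.1]. Speed limits (rad/s): [2.79, 2.79, 3.14, 3.14, 3.14, 3.14].

## Interface

Orientations are given as a unit quaternion [x, y, z, w].
In Python, from bench import read_state, get_image, job_done, recognise, place_of, grip_point_offset gives the robot as it stands. The module is installed in compiled form; this text tells all that it offers.
- The arm moves only by the tool carry_out, never from a script. Its arguments are lists of equal length, an entry for each row: "slide": the shift along the tool's x, y, z in m, a list of three; "roll": the turn about the tool's z in degrees; "claw": the finger opening in m, from 0 to 0.0854. A call has 1 to 8 rows; each row is the pose to reach, as a shift and turn from the pose commanded when the call began, along the tool's axes at that moment; what a row does not reach only later rows make up. A row lasts 1/8 s, in which the tool goes at most 62.5 mm and 10.7 degrees, less where a joint would pass 70% of its speed; a pose out of reach is approached as far as the arm can. A call with a gripper value outside its range is refused whole. The fingers move at their own pace and stop on an object; the grip force is fixed at half the most. Time passes only in rows, so rows that repeat a pose let the fingers close. It gives the time, the measured TCP pose, the force, the opening and the grip force at its end, in the units of the state.
- read_state(): the state, without advancing time (a new reading comes with each control period).
- get_image(name): name is "scene" or "top" or "wrist"; returns a dict with "img" (384x512x3 uint8, red, green, blue), "z_map" (384x512 float32, mm along the optical axis (not along the pixel's ray), 0 where there is no reading), "mtx" (3x3 intrinsics, pixels), "world_from_camera" (4x4, takes a point from camera to world coordinates); the wrist camera has in their place "T_tool_cam" (4x4, takes a point from camera to tool coordinates, whose origin is the TCP and whose axes are the flange's). Camera axes: x right, y up, looking along -z (the intrinsics and any distortion apply to the point x, -y, -z); pixel columns grow to the right and rows downward; lengths in mm; the calibration is good to about 2 mm. A picture is of the moment at which its call begins: read the wrist's pose just before it.
- job_done(): hands the job in; it is judged then, once.
Trained networks look in a picture, given as the dict that the camera call returned (one of the last four; its "shot" number tells which), for a name from the list of things; names that differ only in an ending like _2 or _b are one class to them, and where a whole thing is asked for, a point or a joint stands for the part that bears it (a point fixed in the world has none). Each returns a list of dicts, best first, with "conf" (0 to 1); they miss things now and then, are a little off and sometimes report something else, mostly with a low value. They report only what shows in the picture. A call takes as long as a camera call. They do not tell look-alikes from the thing itself.
- recognise(picture, thing): "at" ([column, row] in pixels, amid what is visible of it).
- place_of(picture, thing): "at" ([column, row] in pixels: a listed point, or the origin of a listed thing).
The state is a dict: "clock": time; "joints": joint angles; "joint_vel": joint speeds; "joint_efforts": joint torques, N m; "position": TCP position; "ee_rot": TCP orientation; "contact_force": force on the tool from outside, world axes, zero at the start; "wrist_torque": the same for the moment, N m; "gripper_width": finger opening in mm; "grasp_force": force on a finger pad.
Only numpy, scipy, OpenCV 4.12 (cv2) and the standard library are available. Lean on these libraries where they do the work, as an engineer would, in place of code of your own. Each camera call takes 0.05 s, during which the arm holds its last target. There are 200 camera calls.

## Task

The porcelain chess knight is to be photographed for the collection: slide the lid of the beech box all the way open, take the knight out (the rook stays standing in the box) and hold it still in the air before the camera, upright, its muzzle facing straight into the lens, its middle level with and centred on the lens and 15 cm from the front of it. Leave everything else as it stands and do not shift the camera. The job ends holding: do not put the knight down or let go of it.

Things in the scene. Friction and masses are not known exactly. Their poses are not given: they have to be found in the camera images.
- box: lidded beech box, fixed to the table: 170 mm wide (own x), 220 mm long (y), 94 mm high; origin at the centre of its underside, z up. Walls 8 mm; inside 154 x 204 mm, grey floor 8 mm above the table, a cross partition 12 mm off the middle (towards -y) rises to 38 mm. Knight and rook stand one on each side of it, either way round, hidden until the lid is open
- lid_pull (a point): centre of the finger pull on the sliding lid: a dark wooden bar 50 mm long (box x), 14 mm thick (box y), 20 mm high, standing on the lid near the box's +y end, 85 mm from the box's middle when shut. Axes as the box's. The lid's top is 89 mm above the table, the pull's top 109 mm
- lid (a joint): how far the sliding lid is open, 0 (shut) to 0.170 m (all the way, against a stop). Lid and pull slide level along +y of the box, need 2 to 3 N and stay where they are left. Starts shut or up to 30 mm ajar
- knight_centre (a point): centre of the white porcelain knight, 72 mm tall: on its axis, 36 mm above its underside. Own z up; x is where the muzzle points (22 mm ahead of the axis). Round foot 35 mm across, 20 mm high; above it neck and head have flat flanks 20 mm apart (y), 24 to 60 mm above the underside, about 22 mm deep (x). 60 to 130 g. In the box the muzzle points within 20 degrees of the box's -y
- lens (a point): centre of the front of the camera's lens. The black camera (116 mm wide) sits on a small table tripod; the lens barrel, 58 mm across, points level along this frame's -x, roughly to the robot; z up, y sideways. 170 to 215 mm above the table. The knight belongs 150 mm ahead of it along -x, upright, its own x along this frame's +x
- rook_centre (a point): centre of the white porcelain rook, a round tower 35 mm in diameter at the foot and 58 mm tall, half-way up; stands in the box beside the knight and stays there
- bowl: bystander: open steel bowl 150 mm across and 50 mm high with three grey spare pawns in it; origin at the centre of its underside
- pawn: bystander: grey plastic pawn standing on the table, 26 mm in diameter at the foot, 42 mm tall; origin at the centre of its underside
- mug: bystander: white mug 80 mm across, 95 mm high; origin at the centre of its underside
- brush: bystander: dusting brush 160 mm long lying on the table
Mind the look-alikes: they are no part of the job. What is shaped like the part that bears lens but green is not meant.

How it is judged (in metres and radians):
On the way, in this order (a step that is already met when the one before it is completed fails the run):
1. the lid is slid all the way open (more than 145 of its 170 mm) (value of joint lid above 0.145 m), for 0.2 s.
2. the knight is lifted clear of the box in the fingers (height (world z) of knight_centre above 0.14 m and contact force between knight and the fingers above 0.5 N), for 0.2 s.
At the end, for the whole second after the job is handed in: Held still by the fingers, clear of camera and box: knight's centre 150 mm (+-20) before the lens, level and centred within 15 mm, upright within 10 degrees, muzzle to the lens within 12.5 degrees; lid open over 145 mm, rook standing in the box within 30 mm of its place (x of knight_centre in the frame of lens between -0.17 and -0.13 m and y of knight_centre in the frame of lens between -0.015 and 0.015 m and z of knight_centre in the frame of lens between -0.015 and 0.015 m and angle between knight_centre's own z axis and vertical below 0.175 rad and angle between the x axis of knight_centre and the x axis of lens, either way round below 0.22 rad and x of lens in the frame of knight_centre above 0.1 m and contact force between knight and the fingers above 0.5 N and contact force between knight and camera below 0.1 N and contact force between knight and box below 0.1 N and linear speed of knight below 0.02 m/s and angular speed of knight below 0.2 rad/s and value of joint lid above 0.145 m and angle between rook_centre's own z axis and vertical below 0.15 rad and distance of rook_centre from where it was at the start of the episode below 0.03 m); the arm keeps its last pose, push and grip.
It fails at once if the camera is shifted (more than 8 mm) (distance of lens from where it was at the start of the episode above 0.008 m).
It fails at once if the rook is knocked over or taken out (angle between rook_centre's own z axis and vertical above 0.6 rad or height (world z) of rook_centre above 0.08 m).
It fails at once if a bystander is moved (more than 25 mm) (distance of any of bowl, pawn, mug, brush from where it was at the start of the episode above 0.025 m).
It also fails if it takes over 48 s, if anything falls off the work surface, if the arm or the gripper's body presses on something with over 40 N, if the wrist force passes 120 N, or if a joint passes its speed limit or range.

## Working session

There is one attempt and no reset: what is moved stays moved. The work goes in short steps, Python scripts to look and compute and a tool call to move; the robot and the scene stay as the last step left them, time stands still between calls to the robot, and variables do not carry over. Pictures are saved under pics/ and viewed, at most 10 in all, crops included, and the job is handed in when it is done.

Besides the shell and the picture viewer there is one more tool, called as name(argument=value, ...), one argument or row to a line, values as JSON. carry_out: Moves the arm, as the interface text tells. Its arguments: {"type":"object","properties":{"slide":{"type":"array"},"roll":{"type":"array"},"claw":{"type":"array"}},"required":["slide","roll","claw"]}

```bash
mkdir -p pics
cat > h.py <<'E'
import numpy as np, cv2
from bench import *
from scipy.spatial.transform import Rotation as R
def T_tool():
    s=read_state(); T=np.eye(4); T[:3,:3]=R.from_quat(s['ee_rot']).as_matrix(); T[:3,3]=s['position']; return T
def shot(n):
    T=T_tool() if n=='wrist' else None
    p=get_image(n); p['W']=T@p['T_tool_cam'] if n=='wrist' else p['world_from_camera']; return p
def ray(p,uv):
    K=np.array(p['mtx']); d=np.array([(uv[0]-K[0,2])/K[0,0],-(uv[1]-K[1,2])/K[1,1],-1]); W=np.array(p['W']); return W[:3,3],W[:3,:3]@d
def at_z(p,uv,z):
    o,d=ray(p,uv); return o+d*(z-o[2])/d[2]
def at_d(p,uv):
    o,d=ray(p,uv); u,v=int(round(uv[0])),int(round(uv[1])); return o+d*p['z_map'][v,u]
def cloud(p):
    K=np.array(p['mtx']);Z=p['z_map'];v,u=np.mgrid[:Z.shape[0],:Z.shape[1]]
    c=np.stack([(u-K[0,2])/K[0,0]*Z,-(v-K[1,2])/K[1,1]*Z,-Z],-1); W=np.array(p['W']); X=c@W[:3,:3].T+W[:3,3]; X[Z<=0]=np.nan; return X
def save(p,n): cv2.imwrite(f'pics/{n}.png',p['img'][:,:,::-1])
def proj(p,X):
    W=np.linalg.inv(np.array(p['W'])); c=W[:3,:3]@np.array(X)+W[:3,3]; K=np.array(p['mtx']); return K[0,0]*c[0]/-c[2]+K[0,2], K[1,1]*-c[1]/-c[2]+K[1,2]
E
python3 - <<'E'
from h import *
np.set_printoptions(precision=1,suppress=True)
s=read_state();print(s, grip_point_offset if not callable(grip_point_offset) else grip_point_offset())
P={n:shot(n) for n in ('scene','top')}
cv2.imwrite('pics/a.png',np.vstack([P['scene']['img'],P['top']['img']])[:,:,::-1][:, :])
for n,p in P.items():
    save(p,n)
    for t in ('box','lid_pull','lens','bowl','pawn','mug','brush'):
        for r in place_of(p,t)[:3]: print(n,t,np.array(r['at']),round(r['conf'],2),at_d(p,r['at']))
print(shot('wrist')['T_tool_cam'])
E
```

```text
{'clock': 0.0, 'joints': array([ 1.5,  0.4,  0. , -0. , -1.2, -0.3]), 'joint_vel': array([-0., -0.,  0.,  0., -0.,  0.]), 'joint_efforts': array([  0. , -39.2,  18.8,   4.2,  -0. ,   0. ]), 'position': array([201.1, 591.5, 403.6]), 'ee_rot': array([ 1. , -0.2, -0. ,  0. ]), 'contact_force': array([0.1, 0.3, 0.8]), 'wrist_torque': array([0., 0., 0.]), 'grasp_force': 0.0, 'gripper_width': 85.80458627384809} 154.70000000000002
scene box [176.7 324.7] 0.82 [ 601.7 -350.    90.3]
scene lid_pull [207.2 286.4] 0.87 [ 591.8 -250.   108.3]
scene lens [380.8 158.6] 0.91 [694.7 257.4 199. ]
scene lens [225.8  78.2] 0.63 [160.6 260.6 188.5]
scene bowl [342.9 288.2] 0.96 [786.5   7.7   1.7]
scene pawn [228.1 226. ] 0.46 [450.4 -41.3   9.6]
scene mug [301.9 123.9] 0.82 [352.5 399.3  37.4]
scene brush [282.2 171.5] 0.65 [426.7 213.1  11.3]
top box [355.4 175.3] 0.58 [ 535.2 -292.9   88.9]
top lid_pull [338.8 161.1] 0.62 [ 576.2 -239.1  106.8]
top lens [160.8 316.5] 0.78 [142.  268.1 196.3]
top lens [161.9 121.7] 0.73 [684.1 285.2 160.6]
top lens [191.7 214.8] 0.34 [420.6 217.6  15.9]
top bowl [254.9 108.1] 0.75 [775.   13.3   8.3]
top mug [124.9 243. ] 0.95 [332.3 429.8   9.3]
top brush [192.7 214.9] 0.9 [420.7 215.8   6.8]
[[-0.   1.   0.3 73.4]
 [ 1.   0.   0.  -0.1]
 [ 0.   0.3 -1.  30.9]
 [ 0.   0.   0.   1. ]]
```

Run:
```python
import cv2,numpy as np
a=cv2.imread('pics/scene.png');b=cv2.imread('pics/top.png')
cv2.imwrite('pics/a2.png',cv2.resize(a,(800,600)));cv2.imwrite('pics/b2.png',cv2.resize(b,(800,600)))
```

```text
(no output)
```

View pics/a2.png

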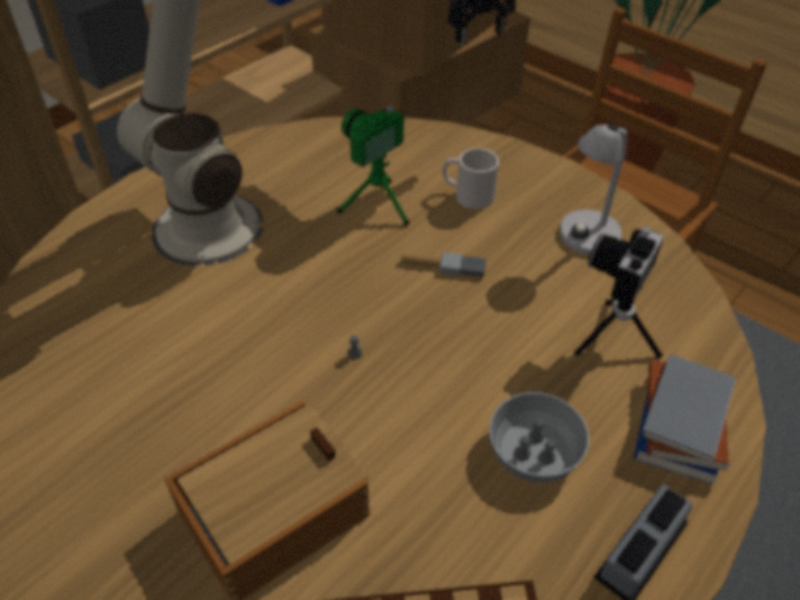

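View pics/b2.png

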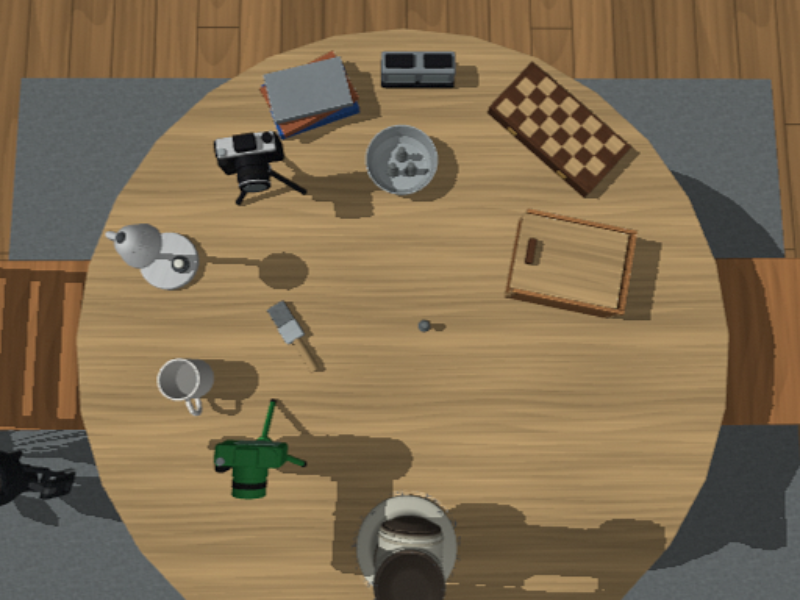

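The pictures show the box at right (top view ~570,260), its pull towards +y, the black camera at top left (~250,170), and the green decoy near the robot. Next I fit the box and the lens.

Run:
```python
from h import *
np.set_printoptions(precision=1,suppress=True)
for n in ('top','scene'):
    p=shot(n); X=cloud(p); I=p['img'].astype(int)
    m=(X[...,2]>80)&(X[...,2]<100)&(X[...,0]>400)&(X[...,0]<800)&(X[...,1]<-150)&(X[...,1]>-520)
    r=cv2.minAreaRect(X[m][:,:2].astype(np.float32)); print(n,'box',r, m.sum())
    m=(X[...,2]>101)&(X[...,2]<115)&(X[...,0]>400)&(X[...,0]<800)&(X[...,1]<-100)&(X[...,1]>-520)
    print('pull',X[m].mean(0),cv2.minAreaRect(X[m][:,:2].astype(np.float32)),m.sum())
    m=(X[...,2]>110)&(X[...,0]>580)&(X[...,0]<850)&(X[...,1]>130)&(X[...,1]<420)
    print('cam',m.sum(),np.nanpercentile(X[m],[0,5,50,95,100],axis=0),'\n',cv2.minAreaRect(X[m][:,:2].astype(np.float32)))
    m=(X[...,2]>60)&(X[...,0]>300)&(X[...,0]<600)&(X[...,1]>200)&(X[...,1]<700)
    print('lamp',np.nanpercentile(X[m],[0,50,100],axis=0))
    print('lens', [(np.array(q['at']),q['conf']) for q in place_of(p,'lens')][:2], np.array(p['W'])[:3,3])
    np.savez(f'{n}.npz',X=X,I=I)
```

```text
top box ((562.05224609375, -329.44842529296875), (227.29698181152344, 171.43235778808594), 77.80442810058594) 3922
pull [ 579.2 -242.2  107.6] ((579.6883544921875, -242.26666259765625), (14.387487411499023, 49.06650161743164), 78.74967956542969) 80
cam 1247 [[680.3 229.8 147.2]
 [685.3 235.8 165.6]
 [736.5 280.1 205.8]
 [767.9 333.9 225. ]
 [779.  346.7 230.9]] 
 ((728.0734252929688, 283.903564453125), (91.01026916503906, 116.47348022460938), 10.017483711242676)
lamp [[300.4 393.3  60.1]
 [553.8 454.8 236.8]
 [599.5 517.  263.7]]
lens [(array([157.1, 119.9]), 0.87), (array([160.6, 318.2]), 0.64)] [ 357.9   24.6 1263.5]
scene box ((561.9107666015625, -329.13018798828125), (227.04937744140625, 174.6641845703125), 78.06806182861328) 7533
pull [ 582.5 -244.7  108.2] ((580.0693359375, -243.81976318359375), (14.831872940063477, 51.687931060791016), 77.35360717773438) 145
cam 1416 [[684.7 227.4 141.6]
 [695.2 231.1 157.9]
 [752.2 261.2 202.6]
 [779.2 328.7 225. ]
 [782.8 344.3 228.3]] 
 ((730.0439453125, 281.67596435546875), (91.66907501220703, 117.15684509277344), 9.008517265319824)
lamp [[300.  388.6  60.1]
 [561.1 450.2 135.2]
 [599.9 524.3 263.5]]
lens [(array([380.9, 161.8]), 0.95), (array([223.5,  77.1]), 0.93)] [1057.8 -628.6 1035.3]
```

Run:
```python
import numpy as np
np.set_printoptions(precision=1,suppress=True)
a=np.radians(9.5);c=np.array([729,282.8]);ex=np.array([np.cos(a),np.sin(a)]);ey=np.array([-ex[1],ex[0]])
for n in('top','scene'):
    X=np.load(n+'.npz')['X'].reshape(-1,3);X=X[(X[:,2]>120)]
    L=np.c_[(X[:,:2]-c)@ex,(X[:,:2]-c)@ey,X[:,2]];L=L[(abs(L[:,0])<60)&(abs(L[:,1])<70)]
    for lo in range(-50,50,10):
        q=L[(L[:,0]>=lo)&(L[:,0]<lo+10)]
        if len(q):print(n,lo,len(q),q[:,1].min(),q[:,1].max(),q[:,2].min(),q[:,2].max())
    q=L[(L[:,0]>-40)&(L[:,0]<-10)]; q=q[q[:,2]>170]
    # circle fit in y,z
    A=np.c_[2*q[:,1:],np.ones(len(q))];s=np.linalg.lstsq(A,(q[:,1:]**2).sum(1),rcond=None)[0];print(s,np.sqrt(s[2]+s[0]**2+s[1]**2))
```

```text
top -50 134 -26.888067546730188 29.105456911580212 149.71560667664744 207.69836437662138
top -40 66 -26.358904807601373 27.619888799750118 172.92604744856726 208.469085183242
top -30 77 -28.13010952838659 30.245213729013507 175.98663153039024 210.6801844105471
top -20 70 -29.665629956622375 30.32366880822677 176.68317953412634 208.76341184950502
top -10 132 -29.16060925208805 56.73821288988753 151.91348229245614 212.6287138736352
top 0 194 -52.75319900535417 59.19605034883652 151.0656163224005 214.34125578011412
top 10 231 -56.71658621923502 57.944052074514005 147.20481418314375 229.04060813818478
top 20 152 -56.74542702019458 56.06570390073566 156.061768108121 230.933799403615
top 30 157 -56.566188923897414 59.760499437171404 147.9027729073009 228.56741039119925
top 40 34 -53.952373069791314 56.564958425706614 207.97147231510985 225.28266435867454
[     1.3    178.7 -31160.7] 27.9784635415286
scene -50 36 -28.144215360125244 14.465022081006888 162.13737412620128 208.7390527902097
scene -40 99 -30.731912771328446 29.19377548621254 159.47434694256424 208.18607640317384
scene -30 94 -30.79085564782775 20.555385007741716 158.040027071826 208.67154310033084
scene -20 94 -29.654131912598736 17.38832309960557 158.28648645768624 209.53275966493015
scene -10 113 -30.856542644850133 52.552322047236096 157.2116415239567 211.09814068774438
scene 0 108 -50.67780440288017 55.6703564506783 159.76939367880357 211.1341803797128
scene 10 186 -58.96319350134188 53.74055758226693 144.41236508458962 228.18826347873005
scene 20 208 -59.45638350505409 54.35693287472413 141.55311336844068 228.04372837080268
scene 30 216 -60.15183725280273 57.044717484846934 142.28832447650814 228.30983121986083
scene 40 262 -58.58191196336094 54.677348443215756 141.8402504495209 227.5821335697733
[     0.3    179.9 -31642.3] 26.70286000399061
```

carry_out(
  slide=[
    [0,0,-0.06],
    [0,0,-0.1],
    [0,0,-0.1],
  ],
  roll=[0,0,0],
  claw=[0,0,0],
)

```text
clock: 1.42
position: [201.4, 591.6, 509.4]
ee_rot: [0.987, -0.163, 0.0, -0.004]
contact_force: [-0.6, -0.4, -1.0]
gripper_width: 32.2
grasp_force: 0.0
```

carry_out(
  slide=[
    [0.04,0.043,0],
    [0.079,0.086,0],
    [0.118,0.13,0],
    [0.158,0.173,0],
    [0.197,0.216,0],
    [0.236,0.26,0],
    [0.276,0.302,0],
    [0.315,0.345,0],
  ],
  roll=[10,20,31,41,52,62,73,83.2],
  claw=[0,0,0,0,0,0,0,0],
)

```text
clock: 2.42
position: [388.4, 161.7, 504.0]
ee_rot: [-0.627, 0.779, 0.0, -0.0]
contact_force: [0.9, -0.4, -0.1]
gripper_width: -0.7
grasp_force: 0.0
```

```bash
cat >> h.py <<'E'
def togo(target,heading=None,grip=0):
    T=T_tool(); d=T[:3,:3].T@(np.array(target)-T[:3,3]-T[:3,2]*grip)
    h=np.degrees(np.arctan2(T[1,0],T[0,0])); print('pos',T[:3,3].round(1),'slide',(d/1000).round(4),'heading',h.round(1),'roll',None if heading is None else round((h-heading+180)%360-180,1))
E
python3 -c "
from h import *
s=read_state();print(s['joints'],s['joint_vel'])
togo([575.5,-265.4,330],-102)"
```

```text
[ 7.84007726e-01 -3.75988598e-02 -2.68917591e-01 -3.30090156e-04
 -1.34013679e+00 -9.98574845e-01] [-1.07499518 -0.03991619 -0.04168189  0.00253531 -0.00319369 -0.38404045]
pos [388.4 161.7 504. ] slide [ 0.3774 -0.2739  0.174 ] heading -102.3 roll -0.3
```

carry_out(
  slide=[
    [0.048,-0.035,0],
    [0.095,-0.069,0.01],
    [0.142,-0.103,0.03],
    [0.189,-0.137,0.05],
    [0.236,-0.171,0.07],
    [0.283,-0.206,0.09],
    [0.33,-0.24,0.11],
    [0.375,-0.272,0.13],
  ],
  roll=[0,0,0,0,0,0,0,0],
  claw=[0,0,0,0,0,0,0,0],
)

```text
clock: 3.42
position: [576.9, -261.5, 372.8]
ee_rot: [-0.629, 0.777, 0.001, -0.0]
contact_force: [1.4, 0.3, -0.5]
gripper_width: -0.1
grasp_force: 0.0
```

Run:
```python
from h import *
togo([575.5,-265.4,270],-102)
p=shot('wrist');save(p,'w1');X=cloud(p)
for t in('lid_pull','box'):
  for r in place_of(p,t)[:2]: print(t,r['conf'],at_z(p,r['at'],99 if t!='box' else 0))
m=(X[...,2]>101)&(X[...,2]<116)&(X[...,0]>500)&(X[...,0]<680)&(X[...,1]<-200)&(X[...,1]>-340)
if m.sum(): print(np.nanmean(X[m],0),cv2.minAreaRect(X[m][:,:2].astype(np.float32)),m.sum())
togo([575.5,-265.4,270],-102)
```

```text
pos [ 576.9 -261.5  372.8] slide [0.0041 0.0004 0.1028] heading -102.0 roll -0.0
lid_pull 0.74 [ 576.67403554 -241.54601095   99.        ]
box 0.66 [ 563.00780304 -333.00613411    0.        ]
[ 578.91670842 -245.3878295   107.90717474] ((579.0125122070312, -244.35882568359375), (13.855561256408691, 49.75634002685547), 78.06145477294922) 850
pos [ 576.5 -261.9  370.6] slide [ 0.0037 -0.0004  0.1006] heading -102.2 roll -0.2
```

carry_out(
  slide=[
    [0.006,0,0.05],
    [0.006,0,0.095],
    [0.006,0,0.102],
    [0.006,0,0.102],
  ],
  roll=[0,0,0,0],
  claw=[0,0,0,0],
)

```text
clock: 4.08
position: [575.8, -265.0, 274.0]
ee_rot: [-0.63, 0.777, -0.001, 0.0]
contact_force: [0.6, 0.9, 1.3]
gripper_width: -0.4
grasp_force: 0.0
```

```bash
python3 -c "
from h import *
togo([574.2,-266.9,267],-102)"
```

```text
pos [ 575.8 -265.   274. ] slide [0.0022 0.0012 0.007 ] heading -101.9 roll 0.1
```

carry_out(
  slide=[
    [0,0.001,0.006],
    [-0.015,0.001,0.006],
    [-0.04,0.001,0.006],
    [-0.07,0.001,0.006],
    [-0.1,0.001,0.006],
    [-0.13,0.001,0.006],
    [-0.155,0.001,0.006],
    [-0.168,0.001,0.006],
  ],
  roll=[0,0,0,0,0,0,0,0],
  claw=[0,0,0,0,0,0,0,0],
)

```text
clock: 5.08
position: [609.5, -100.3, 268.0]
ee_rot: [-0.63, 0.776, -0.001, -0.001]
contact_force: [0.8, -38.2, -3.5]
gripper_width: -0.2
grasp_force: 18.4
```

carry_out(
  slide=[
    [0,0,0],
  ],
  roll=[0],
  claw=[0],
)

```text
clock: 5.2
position: [609.5, -101.1, 267.9]
ee_rot: [-0.63, 0.777, -0.001, -0.0]
contact_force: [0.5, -3.4, 1.5]
gripper_width: 0.2
grasp_force: 2.1
```

Run:
```python
from h import *
togo([575.5,-265.4,270],-102)
for n in ('top','scene'):
  p=shot(n);X=cloud(p);save(p,n+'2')
  m=(X[...,2]>101)&(X[...,2]<116)&(X[...,0]>540)&(X[...,0]<680)&(X[...,1]<0)&(X[...,1]>-240)
  print(np.nanmean(X[m],0),m.sum())
  for t in('lid_pull','knight_centre','rook_centre'):
    for r in place_of(p,t)[:2]: print(n,t,r['at'],r['conf'],at_z(p,r['at'],{'l':99,'k':44,'r':37}[t[0]]))
```

```text
pos [ 609.5 -101.1  267.9] slide [ 0.1678 -0.0006 -0.0018] heading -101.9 roll 0.1
[600.46096781 -79.70268312 108.07386695] 37
top lid_pull [283.2, 150.2] 0.78 [612.09798466 -71.60423578  99.        ]
top knight_centre [379.3, 171.2] 0.55 [ 554.899115   -381.99692042   44.        ]
top rook_centre [190.9, 215.2] 0.67 [418.29654296 216.844863    37.        ]
top rook_centre [354.4, 165.3] 0.45 [ 575.51630518 -304.85997176   37.        ]
[ 623.57424799 -100.54815307  108.68569136] 63
scene lid_pull [262.3, 249.8] 0.79 [611.93415819 -91.19897708  99.        ]
scene knight_centre [148.7, 330.6] 0.84 [ 544.72491741 -385.78628343   44.        ]
scene rook_centre [187.0, 313.0] 0.68 [ 571.76695625 -299.63011904   37.        ]
```

carry_out(
  slide=[
    [0.0,0,-0.05],
    [0.04,0,-0.1],
    [0.09,0,-0.12],
    [0.15,0,-0.12],
    [0.2,0,-0.12],
    [0.25,0,-0.12],
    [0.289,0,-0.12],
    [0.289,0,-0.12],
  ],
  roll=[0,0,0,0,0,0,0,0],
  claw=[0.0,0.0,0.05,0.05,0.05,0.05,0.05,0.05],
)

```text
clock: 6.6
position: [548.6, -385.3, 385.0]
ee_rot: [-0.628, 0.778, 0.001, 0.0]
contact_force: [0.3, 0.9, -0.1]
gripper_width: 50.2
grasp_force: 0.0
```

Run:
```python
from h import *
np.set_printoptions(precision=1,suppress=True)
p=shot('wrist');save(p,'w2');X=cloud(p);np.save('w2.npy',X);cv2.imwrite('pics/w2b.png',cv2.resize(p['img'][:,:,::-1],(800,600)))
for t in('knight_centre','rook_centre'):
    for r in place_of(p,t)[:2]: print(t,r['at'],r['conf'],at_z(p,r['at'],{'k':44,'r':37}[t[0]]))
togo([550,-384,400],-102)
print(read_state()['gripper_width'])
```

```text
knight_centre [253.4, 167.6] 0.69 [ 545.3 -383.2   44. ]
rook_centre [247.2, 232.0] 0.64 [ 571.  -300.6   37. ]
pos [ 549.6 -382.7  385.9] slide [ 0. -0. -0.] heading -101.9 roll 0.1
50.24712770924971
```

View pics/w2b.png

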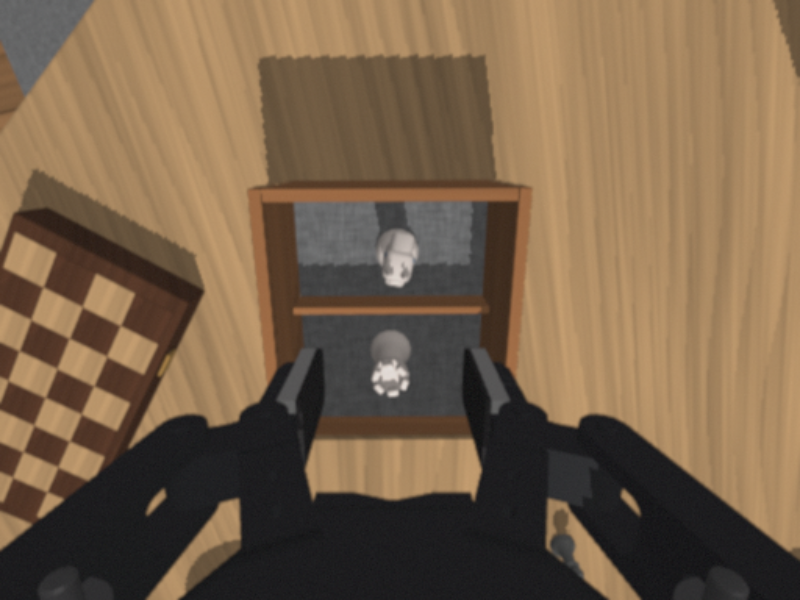

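The picture shows the lid open, the knight (398,258) standing in the -y half with the partition below it in the view, and the rook (390,365) in the other half. Next I measure the knight's heading and place from the depth map.

Run:
```python
from h import *
np.set_printoptions(precision=1,suppress=True)
X=np.load('w2.npy');q=X[(np.hypot(X[...,0]-546,X[...,1]+385)<32)]
b=np.radians(78);ey=np.array([np.cos(b),np.sin(b)]);ex=np.array([ey[1],-ey[0]])
B=np.c_[(q[:,:2]-[562,-329])@ex,(q[:,:2]-[562,-329])@ey,q[:,2]]
for lo in range(12,84,8):
    s=B[(B[:,2]>=lo)&(B[:,2]<lo+8)]
    if len(s)>3: print(lo,len(s),s.min(0),s.max(0),s.mean(0))
s=B[(B[:,2]>34)&(B[:,2]<84)]
print(cv2.minAreaRect(s[:,:2].astype(np.float32)))
c,v=np.linalg.eigh(np.cov(s[:,:2].T));print(c,v[:,1])
p=cv2.imread('pics/w2.png');cv2.imwrite('pics/k.png',cv2.resize(p[130:265,180:325],None,fx=5,fy=4.4,interpolation=cv2.INTER_CUBIC)[:600])
```

```text
12 113 [-22.7 -75.8  12. ] [ 10.3 -48.9  19.9] [ -2.5 -64.2  15.6]
20 35 [-19.7 -71.8  20. ] [  7.5 -52.8  27.9] [ -0.5 -63.5  23.4]
28 9 [  1.2 -69.5  28.1] [  4.9 -58.5  34.4] [  3.7 -64.1  29.5]
36 8 [ -0.  -69.8  36.3] [  4.8 -57.2  43.4] [  1.4 -66.9  39.6]
44 4 [  1.1 -68.3  45.5] [  4.6 -57.6  49.8] [  2.2 -65.   47.6]
52 33 [-16.5 -82.9  53.7] [  4.5 -49.2  60. ] [ -7.6 -78.6  58.4]
60 249 [-17.4 -81.   60. ] [  4.3 -44.7  68. ] [ -7.6 -69.   64.5]
68 251 [-15.1 -70.6  68. ] [  4.2 -48.5  76. ] [ -5.7 -59.9  70.6]
76 20 [-11.6 -59.7  76.1] [  2.  -54.6  80.6] [ -5.1 -56.8  77.9]
((-6.5613908767700195, -63.752723693847656), (37.066280364990234, 20.925539016723633), 77.7483139038086)
[27.7 90.2] [0.2 1. ]
```

View pics/k.png

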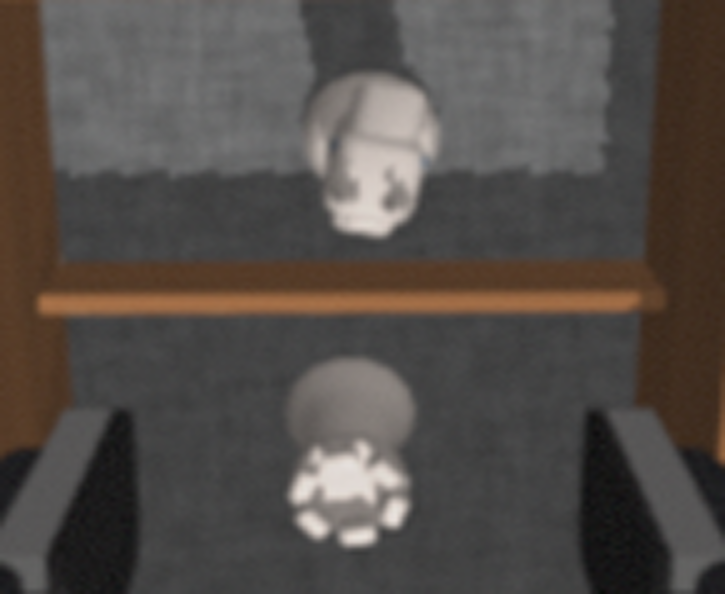

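```bash
python3 -c "
from h import *
togo([544.3,-385.6,209],-114)"
```

```text
pos [ 549.6 -382.7  385.9] slide [0.0042 0.0044 0.1769] heading -101.9 roll 12.1
```

carry_out(
  slide=[
    [0.004,0.0045,0.03],
    [0.004,0.0045,0.07],
    [0.004,0.0045,0.11],
    [0.004,0.0045,0.13],
    [0.004,0.0045,0.13],
  ],
  roll=[6,12,12,12,12],
  claw=[0.05,0.05,0.05,0.05,0.05],
)

```text
clock: 7.38
position: [544.2, -384.9, 254.8]
ee_rot: [-0.545, 0.838, 0.002, -0.001]
contact_force: [-0.0, -0.2, 0.7]
gripper_width: 49.8
grasp_force: 0.0
```

Run:
```python
from h import *
togo([544.3,-385.6,209],-114)
p=shot('wrist');cv2.imwrite('pics/w3.png',cv2.resize(p['img'][:,:,::-1],(640,480)))
for r in place_of(p,'knight_centre')[:2]: print(r['at'],r['conf'],at_z(p,r['at'],44)); togo([*at_z(p,r['at'],44)[:2],209],-114)
```

```text
pos [ 544.2 -384.9  254.8] slide [ 0.0006 -0.0006  0.0458] heading -113.9 roll 0.1
[249.5, 210.6] 0.66 [ 544.2931168  -384.22838232   44.        ]
pos [ 544.9 -385.8  257.7] slide [-0.0012  0.0013  0.0487] heading -113.9 roll 0.1
```

View pics/w3.png

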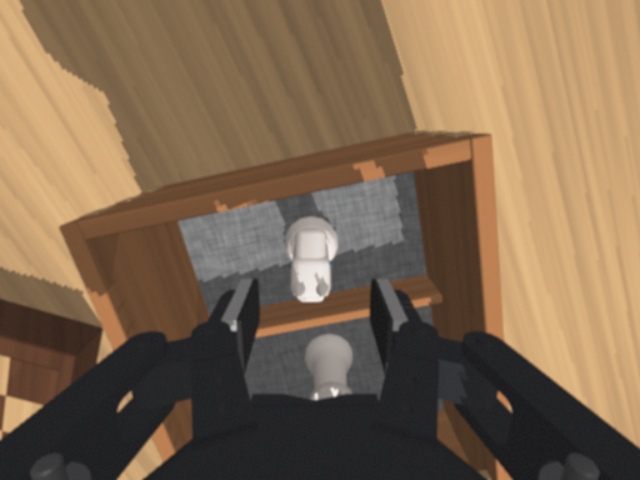

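The knight (311,260) is upright in the view and centred between the fingers (250 and 380), so I descend and grip.

carry_out(
  slide=[
    [0,0,0.025],
    [0,0,0.047],
    [0,0,0.047],
    [0,0,0.047],
    [0,0,0.047],
    [0,0,0.047],
    [0,0,0.047],
  ],
  roll=[0,0,0,0,0,0,0],
  claw=[0.05,0.05,0.05,0.01,0.01,0.01,0.01],
)

```text
clock: 8.35
position: [544.7, -386.9, 211.8]
ee_rot: [-0.545, 0.838, -0.002, 0.001]
contact_force: [0.5, 1.0, 5.4]
gripper_width: 19.3
grasp_force: 59.2
```

carry_out(
  slide=[
    [0,0,-0.03],
    [0,0,-0.07],
    [0,0,-0.11],
    [0,0,-0.15],
    [0,0,-0.17],
    [0,0,-0.17],
  ],
  roll=[0,0,0,0,0,0],
  claw=[0.01,0.01,0.01,0.01,0.01,0.01],
)

```text
clock: 9.1
position: [543.9, -386.7, 381.5]
ee_rot: [-0.545, 0.839, -0.001, 0.001]
contact_force: [0.3, -0.3, -1.3]
gripper_width: 19.1
grasp_force: 58.6
```

```bash
python3 -c "
from h import *
togo([536,251,380],9.5); print(read_state()['gripper_width'])"
```

```text
pos [ 543.9 -386.7  381.5] slide [-0.5794  0.2665  0.0006] heading -114.0 roll -123.5
19.11444886456659
```

carry_out(
  slide=[
    [-0.02,0.009,0],
    [-0.06,0.028,0],
    [-0.105,0.048,0],
    [-0.15,0.069,0],
    [-0.195,0.09,0],
    [-0.24,0.11,0],
    [-0.28,0.129,0],
    [-0.3,0.138,0],
  ],
  roll=[-4,-12,-20,-28,-36,-44,-52,-60],
  claw=[0.01,0.01,0.01,0.01,0.01,0.01,0.01,0.01],
)

```text
clock: 10.1
position: [539.1, -54.5, 377.9]
ee_rot: [0.893, -0.451, -0.002, 0.001]
contact_force: [-0.4, 0.7, -1.0]
gripper_width: 19.5
grasp_force: 58.6
```

```bash
python3 -c "
from h import *
togo([536,251,380],9.5); print(read_state()['gripper_width'])"
```

```text
pos [539.1 -54.5 377.9] slide [-0.2478 -0.1787 -0.0021] heading -53.6 roll -63.1
19.455163879885863
```

carry_out(
  slide=[
    [-0.02,-0.015,0],
    [-0.055,-0.039,0],
    [-0.095,-0.069,0],
    [-0.135,-0.098,0],
    [-0.175,-0.126,0],
    [-0.21,-0.151,0],
    [-0.235,-0.17,0],
    [-0.247,-0.178,0],
  ],
  roll=[-6,-14,-23,-32,-41,-50,-58,-63.5],
  claw=[0.01,0.01,0.01,0.01,0.01,0.01,0.01,0.01],
)

```text
clock: 11.1
position: [538.0, 249.6, 377.3]
ee_rot: [0.996, 0.085, -0.002, 0.001]
contact_force: [-0.2, -1.0, -0.6]
gripper_width: 19.2
grasp_force: 58.6
```

carry_out(
  slide=[
    [0,0,0.015],
    [0,0,0.03],
    [0,0,0.03],
    [0,0,0.03],
  ],
  roll=[0,0,0,0],
  claw=[0.01,0.01,0.01,0.01],
)

```text
clock: 11.6
position: [538.8, 247.4, 349.6]
ee_rot: [0.997, 0.082, -0.0, 0.0]
contact_force: [-0.6, -0.4, -0.8]
gripper_width: 19.2
grasp_force: 58.6
```

Run:
```python
from h import *
np.set_printoptions(precision=1,suppress=True)
togo([536,251,347],9.5)
a=np.radians(9.5);ex=np.array([np.cos(a),np.sin(a)]);ey=np.array([-ex[1],ex[0]])
for n in('scene','top','wrist'):
    p=shot(n);X=cloud(p)
    m=(X[...,2]>110)&(X[...,0]>640)&(X[...,0]<850)&(X[...,1]>190)&(X[...,1]<370)
    if n=='scene':
        r,c=[int(v) for v in proj(p,[600,262,180])][::1];print(r,c)
        i=p['img'][max(c-75,0):c+75,max(r-100,0):r+100,::-1];cv2.imwrite('pics/end.png',cv2.resize(i,None,fx=4,fy=4,interpolation=cv2.INTER_CUBIC))
    if n=='wrist': cv2.imwrite('pics/endw.png',cv2.resize(p['img'][:,:,::-1],(640,480)))
    for t,z in(('knight_centre',180),('lens',179.5)):
        for r in place_of(p,t)[:2]: print(n,t,np.array(r['at']),r['conf'],at_z(p,r['at'],z))
    print(cv2.minAreaRect(X[m][:,:2].astype(np.float32)) if m.sum()>50 else '', 'proj', proj(p,[536,251,180]),proj(p,[684,275.5,179.5]))
    # white knight cloud
    k=(np.hypot(X[...,0]-536,X[...,1]-251)<40)&(X[...,2]<212)&(X[...,2]>130)&(p['img'].min(-1)>110)
    q=X[k]; 
    if len(q)>5: print('white',len(q),q.min(0),q.max(0),q.mean(0))
```

```text
pos [538.8 247.4 349.6] slide [-0. -0.  0.] heading 9.5 roll -0.0
348 146
scene knight_centre [323.6 139.1] 0.62 [534.2 241.1 180. ]
scene knight_centre [343.4 286.4] 0.21 [831.6 -98.  180. ]
scene lens [226.9  78.5] 0.71 [154.6 271.2 179.5]
((729.9169921875, 283.80767822265625), (91.26512908935547, 121.68492126464844), 9.064144134521484) proj (np.float64(326.3702104748537), np.float64(137.56538446966272)) (np.float64(379.52155602718494), np.float64(158.69447961616748))
white 31 [547.  244.2 153.2] [560.2 258.8 206.3] [553.3 250.6 185.5]
top knight_centre [168.9 168.7] 0.41 [542.4 258.  180. ]
top lens [162.4 120.6] 0.81 [681.8 279.4 179.5]
top lens [354.4 166.4] 0.6 [ 547.1 -266.5  179.5]
((727.9856567382812, 283.3858947753906), (91.80183410644531, 115.92860412597656), 9.914264678955078) proj (np.float64(171.34499874106973), np.float64(170.9415483479913)) (np.float64(163.77111932590924), np.float64(119.84145700871004))
white 40 [522.2 234.2 150. ] [537.1 259.9 206.2] [526.6 243.1 171.2]
wrist knight_centre [248.5 242.3] 0.94 [535.1 249.5 180. ]
 proj (np.float64(246.20433909507545), np.float64(240.51842518726525)) (np.float64(244.77523965880772), np.float64(-88.84022564474805))
white 1637 [534.1 241.6 146.9] [561.2 265.3 210.5] [551.1 252.8 186.9]
```

View pics/end.png

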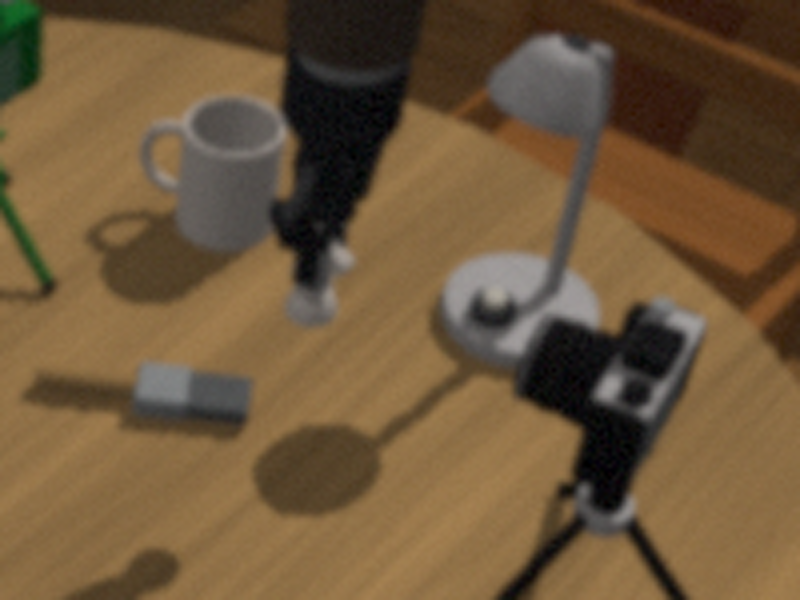

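View pics/endw.png

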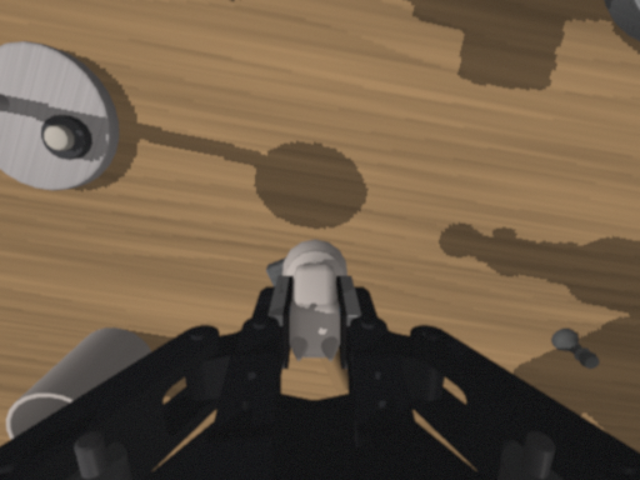

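carry_out(
  slide=[
    [-0.001,-0.003,0.002],
    [-0.001,-0.003,0.002],
    [-0.001,-0.003,0.002],
    [-0.001,-0.003,0.002],
    [-0.001,-0.003,0.002],
    [-0.001,-0.003,0.002],
  ],
  roll=[0,0,0,0,0,0],
  claw=[0.01,0.01,0.01,0.01,0.01,0.01],
)

```text
clock: 12.8
position: [537.1, 250.8, 347.8]
ee_rot: [0.997, 0.083, 0.0, -0.0]
contact_force: [0.2, -1.1, -0.6]
gripper_width: 19.6
grasp_force: 58.6
```

Run:
```python
from h import *
p=shot('top');X=cloud(p)
m=(X[...,2]>101)&(X[...,2]<116)&(X[...,0]>560)&(X[...,0]<680)&(X[...,1]<0)&(X[...,1]>-200)
q=np.nanmean(X[m],0);print(q,m.sum(),'lid mm',(q[:2]-[562,-329])@[.208,.978]-85)
p=shot('wrist');X=cloud(p);s=read_state();c=s['position'];print(c,s['grasp_force'])
# knight upright check: foot rim points, head in tool frame
a=np.radians(9.5);d=X[...,:2]-c[:2];u=d@[np.cos(a),np.sin(a)];v=d@[-np.sin(a),np.cos(a)]
for lo in range(140,216,8):
    k=(abs(u)<40)&(abs(v)<19)&(X[...,2]>=lo)&(X[...,2]<lo+8)&(p['img'].min(-1)>90)
    if k.sum()>5: print(lo,k.sum(),u[k].min().round(1),u[k].max().round(1),v[k].min().round(1),v[k].max().round(1))
```

```text
[613.04375331 -82.82246616 108.3027062 ] 74 lid mm 166.37872878318876
[537.09193765 250.769412   347.7178654 ] 58.62807333469391
140 49 6.0 16.6 -3.2 16.0
148 427 -2.0 16.5 -15.8 17.4
156 278 1.4 13.7 -13.3 14.7
164 6 5.0 6.9 -9.6 10.9
172 16 4.9 11.3 9.5 14.4
188 191 17.0 22.7 -7.3 8.0
196 1014 -14.1 21.5 -8.4 8.3
204 896 -11.7 11.4 -13.8 7.5
212 20 -5.0 12.2 -13.4 6.2
```

Foot to u≈16.5 and muzzle to u≈22.5 mean the axis is upright and the TCP is on the knight's axis. The lid is open about 166 mm, so I hand in.

```bash
python3 -c "
from bench import *
print(job_done())"
```

```text
the job is handed in; nothing more can be done
None
```

I handed the job in with the lid open about 166 mm and the knight held upright, muzzle to the lens, about 150 mm in front of it and level and centred by my own measurements; the judge gave no verdict, and I did not re-check the rook or the bystanders at the end.

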